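Put the studio microphone back in the hole that fits it

ROBOT

A 6-joint arm with a two-finger parallel gripper is mounted at the origin on the work surface. World frame = base frame: x ahead of the robot, y to its left, z up, the work surface at z = 0. Lengths are in m, angles in rad, forces in N, time in s.
With the tool pointing down it reaches from about 0.275 to 0.775 m from the base axis. Payload 14.6 kg.
Tool frame: the origin (TCP) lies on the centre line of the jaws, within the pads' length; the fingertips stand 8 mm ahead of it and the grasp point (between the pads) lies 11 mm behind it (r.tip_reach is the distance from the TCP to the fingertips, in m); z points along the fingers, y is the direction in which the jaws open and shut (so a half turn about z gives the same grasp; the last joint's range is limited). The gripper opens to 85 mm and grips with 20 to 120 N. Pads are 22 mm wide; open, the fingers measure 114 mm over their backs; the gripper's body (76 mm by 85 mm) begins 54 mm behind the grasp point. The pads swing forward as they close: fully open they stand 13 mm farther back than shut.
Start: joints at [0.954, 0.263, -0.048, 1.259, 0, 1.415], TCP at [0.234, 0.47, 0.218] pointing down, gripper open.
Joint ranges: [-2.65, 2.65], [-0.89, 1.7], [-1.18, 1.37], [-2.13, 2.11], [-1.35, 1.29], [-3.14, 3.14]. Speed limits (rad/s): [1.89, 1.89, 2.57, 2.79, 3.14, 3.14].

INTERFACE

Orientations are given as a unit quaternion [w, x, y, z].
In Python, from station import r, eoat, kin, optics gives the robot as it stands. The module is installed in compiled form; this text tells all that it offers. Calls block until the motion is done:
- r.move_ptp(position, orientation): joint-space move of the TCP to a pose.
- r.servo_line(position, max_speed=0.15, rotation=None, stop_force=None): straight line of the TCP; rotation=None keeps the orientation; max_speed is the mean speed in m/s. With stop_force (N) it stops when the force on the tool has changed by that much, and returns True; else False.
- r.set_joints(angles): joint-space move.
- eoat.move_gripper(opening): finger opening in m; the grip force is fixed at half the most; returns when the fingers have stopped.
- r.hold(seconds).
- kin.solve_ik(position, orientation): joint angles nearest the present ones, or None.
- r.state(): the state.
- optics.grab_frame(name): name is "scene" or "side" or "wrist"; returns a dict with "pixels" (480x640x3 uint8, red, green, blue), "z_map" (480x640 float32, m along the optical axis (not along the pixel's ray), 0 where there is no reading), "intrinsics" (3x3 intrinsics, pixels), "k1" (the pictures are not rectified: a ray, as slopes to the right and down, at radius r is drawn at 1 + k1 r^2 times it, then the intrinsics apply), "view" (4x4, takes a point from world to camera coordinates); the wrist camera has in their place "T_tool_cam" (4x4, takes a point from camera to tool coordinates, whose origin is the TCP and whose axes are the flange's). Camera axes: x right, y down, z forward; pixel columns grow to the right and rows downward; lengths in m; the calibration is good to about 2 mm. A picture is of the moment at which its call begins: read the wrist's pose just before it.
A pose or a line that the arm cannot do raises r.IKError and nothing moves.
- r.sign_off(): hands the job in, once; it reports no verdict.
The state is a dict: "t": time; "joint_pos": joint angles; "qd": joint speeds; "effort": joint torques, N m; "tcp_pos": TCP position; "eef_rot": TCP orientation; "ft_force": force on the tool from outside, world axes, zero at the start; "ft_torque": the same for the moment, N m; "grip_width": finger opening in m.
Only numpy, scipy, OpenCV 4.12 (cv2) and the standard library are available. Lean on these libraries where they do the work, as an engineer would, in place of code of your own. Each camera call takes 0.05 s, during which the arm holds its last target. There are 200 camera calls.

TASK

Lift the black microphone with the orange band out of its desk stand and put it, tail down, into the one hole of the wooden rack that matches its diameter; the rack's block slides in its tray, so feel for the hole. Press the microphone gently down until it is firmly on its stop and let it go standing there, leaving the mug, the tape and the metronome where they are.

Things in the scene. Friction and masses are not known exactly. Their poses are not given: they have to be found in the camera images.
- mic_center (a point): The microphone: an upright round rod, 24 mm in diameter, 130 mm long, about 0.13 kg, black with an orange band at mid-length and a slotted steel basket at the top. This point is its centre, 65 mm above its tail end; z runs along it towards the basket. Grip it anywhere. The lowest 5 mm of the tail taper to 21 mm. It must not be pressed against the rack with more than 45 N.
- stand_top (a point): The fixed desk stand that holds the microphone at the start: a black 70 mm square block, 30 mm high, on a 110 mm rubber disc. This point is the middle of its top face, at the mouth of its 30 mm wide, 22 mm deep hole, in which the microphone stands loosely.
- tray: The rack's fixed black tray, 76 x 234 mm, walls 20 mm high; origin at the centre of its underside, y along the row. In it lies a pale wooden block, 60 x 184 mm, its level top 66 mm above the desk. The block stands anywhere from -15 to +15 mm along the tray's y from the tray's middle; this shift is not measured: find it by touch or sight. It slides only when pushed along y with over 8 N.
- rack (a point): The point above the tray's middle, at the height of the block's top face; axes as the tray's. Four vertical holes in a row at x = 0 fit parts of 16, 20, 24 and 28 mm diameter, growing towards +y, each 2.4 mm wider than its part. With the block in mid-tray they are at y = -66, -22, 22 and 66 mm; the block's shift (up to 15 mm either way) adds to these.
- plug_level (a point): The point 22 mm below rack: the height of the blue felt brake plug in each hole. It carries the microphone's weight and yields downwards only to a push of about 8 to 10 N, by 18 mm, to a firm stop; it does not spring back. Fully home, the tail end is 40 mm below the block's top face and the microphone's centre 25 mm above that face.
- mug: Bystander: a blue mug, 80 mm wide, 92 mm high, origin at the centre of its underside.
- tape: Bystander: a roll of red tape lying flat, 76 mm wide, 19 mm high, origin at the centre of its underside.
- metronome: Bystander: a wooden pyramid metronome, about 65 mm square at the foot and 105 mm high, origin at the centre of its underside.
Mind the look-alikes: they are no part of the job. Of the things that look like the part that bears mic_center, the middle-sized one is meant.

How it is judged:
On the way, in this order (a step that is already met when the one before it is completed fails the run):
1. the microphone is lifted out of the desk stand (z of mic_center in the frame of stand_top above 0.068 m), for 0.1 s.
2. its tail has entered the matching (24 mm, third) hole of the rack (x of mic_center in the frame of rack between -0.005 and 0.005 m and y of mic_center in the frame of rack between 0.004 and 0.04 m and z of mic_center in the frame of rack below 0.055 m), for 0.1 s.
At the end, for the whole second after the job is handed in: The microphone stands released, at rest and upright (within 0.1 rad) in the 24 mm hole, third from the smallest (within 5 mm of the row line, 4 to 40 mm along +y from the tray's middle), pressed home: its centre at most 28 mm above the block's top face (25 mm on the stop) (x of mic_center in the frame of rack between -0.005 and 0.005 m and y of mic_center in the frame of rack between 0.004 and 0.04 m and z of mic_center in the frame of rack below 0.028 m and angle between mic_center's own z axis and vertical below 0.1 rad and linear speed of mic below 0.02 m/s); the robot touches nothing.
It fails at once if the microphone is pressed against the rack with more than 45 N (contact force between mic and tray above 45 N).
It fails at once if the mug is moved by more than 25 mm (distance of mug from where it was at the start of the episode above 0.025 m).
It fails at once if the tape is moved by more than 25 mm (distance of tape from where it was at the start of the episode above 0.025 m).
It fails at once if the metronome is moved by more than 25 mm (distance of metronome from where it was at the start of the episode above 0.025 m).
It also fails if it takes over 67 s, if anything falls off the work surface, if the arm or the gripper's body presses on something with over 40 N, if the wrist force passes 120 N, or if a joint passes its speed limit or range.

## Working session

There is one attempt and no reset: what is moved stays moved. The work goes in short steps, each a Python script; the robot and the scene stay as the last script left them, time stands still between calls to the robot, and variables do not carry over. Pictures are saved under pics/ and viewed, about 8 in all and at most 12, crops included, and the job is handed in when it is done.

```bash
mkdir -p pics
cat > h.py <<'E'
import numpy as np, cv2, pickle
from station import r, eoat, kin, optics
def save(n,im): cv2.imwrite(f'pics/{n}.png',im[:,:,::-1])
def world(f,T=None):
    "per-pixel world points from z_map"
    K=f['intrinsics'];h,w=f['z_map'].shape
    u,v=np.meshgrid(np.arange(w),np.arange(h))
    d=np.array([-0.0]); k1=f['k1']
    p=cv2.undistortPoints(np.stack([u,v],-1).reshape(-1,1,2).astype(float),K,np.array([k1,0,0,0,0.])).reshape(h,w,2)
    z=f['z_map'][...,None]
    c=np.concatenate([p*z,z,np.ones_like(z)],-1)
    M=np.linalg.inv(f['view']) if T is None else T@f['T_tool_cam']
    return (c@M.T)[...,:3], p, M
def toolT():
    s=r.state();w,x,y,z=s['eef_rot'];T=np.eye(4)
    from scipy.spatial.transform import Rotation as R
    T[:3,:3]=R.from_quat([x,y,z,w]).as_matrix();T[:3,3]=s['tcp_pos'];return T
E
python3 - <<'E'
from h import *
ims=[]
for n in('scene','side'):
    f=optics.grab_frame(n);pickle.dump(f,open(n+'.pkl','wb'));ims.append(f['pixels']);print(n,f['k1'],f['intrinsics'].tolist(),np.linalg.inv(f['view'])[:3,3])
    save(n,f['pixels'])
print(r.state())
E
```

```text
scene 0.01754670527360307 [[433.82972484274916, 0.0, 313.92555150259443], [0.0, 433.82972484274916, 237.8915778795834], [0.0, 0.0, 1.0]] [1.04734653 0.33217415 0.46800719]
side -0.05089794806322895 [[505.9345837189127, 0.0, 320.4690957221301], [0.0, 505.9345837189127, 242.07579458425985], [0.0, 0.0, 1.0]] [ 0.11307198 -0.36242525  0.61412945]
{'t': 0.1, 'joint_pos': array([ 9.53676425e-01,  2.63449062e-01, -4.88340877e-02,  1.25942867e+00,
       -3.67064623e-05,  1.41551306e+00]), 'qd': array([-1.43561074e-03, -4.44029031e-04,  1.22510968e-03,  3.92203461e-05,
       -2.19404007e-03, -2.51631603e-04]), 'effort': array([ 4.69579798e-03, -6.38579249e+01,  3.85063398e+01,  1.00690231e-02,
       -1.47703499e-04,  2.54339227e-06]), 'tcp_pos': array([0.23379286, 0.46978356, 0.21730115]), 'eef_rot': array([-1.55418497e-04,  2.28871532e-01,  9.73456528e-01, -4.30943628e-04]), 'ft_force': array([ 0.15940409,  0.36270983, -0.50829378]), 'ft_torque': array([ 0.02390342, -0.02927298,  0.01575238]), 'grip_width': 0.0853796676076448}
```

View pics/scene.png

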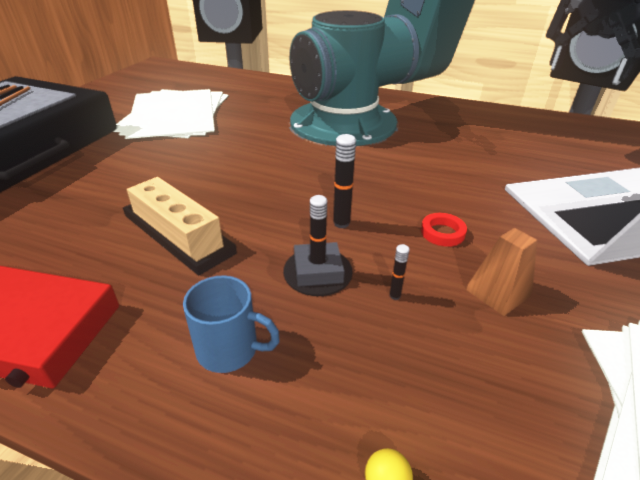

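View pics/side.png

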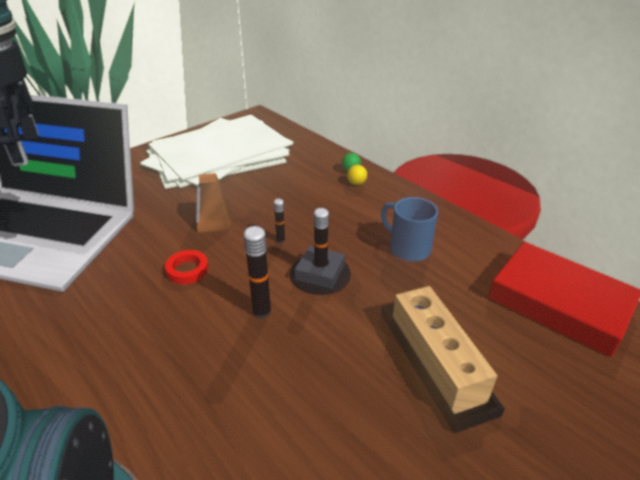

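The scene view shows the microphone in its stand (band near 318,237), with a big look-alike at 343,185 and a small one at 399,272. The rack's four holes run from 150,188 (small) to 192,219 (big). In the side view the microphone is at 321,240 and the holes run from 469,367 (small) to 421,301 (big).

Run:
```python
from h import *
rois={'scene':dict(band=(308,225,330,245),wood=(120,172,225,265),tray=(115,170,245,275),basket=(305,190,332,222),mug=(180,275,282,372),tape=(415,205,475,250),met=(465,225,540,315),big=(330,130,358,230),small=(388,242,410,302)),
'side':dict(band=(308,235,332,255),wood=(385,285,500,412),tray=(375,285,505,430),basket=(308,205,332,226),mug=(380,190,440,260),tape=(160,245,212,285),met=(190,170,232,235),big=(240,222,275,318),small=(270,195,290,245))}
for n in rois:
    f=pickle.load(open(n+'.pkl','rb'));P,p,M=world(f);hsv=cv2.cvtColor(f['pixels'],cv2.COLOR_RGB2HSV);H,S,V=[hsv[...,i].astype(int) for i in range(3)]
    ok=f['z_map']>0
    def box(k):
        x0,y0,x1,y1=rois[n][k];m=np.zeros(ok.shape,bool);m[y0:y1,x0:x1]=1;return m&ok
    print(n)
    m=box('band')&(H<18)&(S>170)&(V>150);q=P[m];print('band',m.sum(),q.mean(0),q.std(0), 'ray-plane z=.073:',end='')
    vv,uu=np.nonzero(m);d=np.append(p[int(vv.mean()),int(uu.mean())],1)@M[:3,:3].T;o=M[:3,3];print(o+d*(.073-o[2])/d[2])
    m=box('basket')&(S<60)&(V>90)&(P[...,2]>.09);q=P[m];print('basket',m.sum(),q.mean(0),q.max(0))
    # wood top
    w=box('wood')&(H>10)&(H<25)&(S>50)&(V>130)&(abs(P[...,2]-.066)<.004)
    q=P[w];print('wood',w.sum(),q.mean(0),q.std(0)); rect=cv2.minAreaRect((q[:,:2]*1000).astype(np.float32));print(rect)
    t=box('tray')&(V<60)&(abs(P[...,2]-.017)<.012);q=P[t];print('tray',t.sum(),q[:,2].mean(),cv2.minAreaRect((q[:,:2]*1000).astype(np.float32)))
    for k in('mug','tape','met','big','small'):
        q=P[box(k)];q=q[(q[:,2]>.012)&(q[:,2]<.3)];print(k,q.min(0).round(3),q.max(0).round(3),np.median(q,0).round(3))
    # hole blobs: not light inside hull of wood top
    im=f['pixels'][:,:]; x0,y0,x1,y1=rois[n]['wood']
    hull=np.zeros(ok.shape,np.uint8);c=cv2.convexHull(np.argwhere(w)[:,::-1].astype(np.int32).reshape(-1,1,2));cv2.fillConvexPoly(hull,c,1)
    dark=((hull>0)&~w).astype(np.uint8);dark=cv2.morphologyEx(dark,cv2.MORPH_OPEN,np.ones((3,3),np.uint8))
    nn,l,st,ce=cv2.connectedComponentsWithStats(dark)
    for i in range(1,nn):
        if st[i,4]<15: continue
        d=np.append(p[int(round(ce[i][1])),int(round(ce[i][0]))],1)@M[:3,:3].T;print('hole',ce[i],st[i,2:],(o+d*(.066-o[2])/d[2])[:2])
```

```text
scene
band 41 [0.58034938 0.15239617 0.07464002] [0.003606   0.00608679 0.00184801] ray-plane z=.073:[0.57660248 0.149887   0.073     ]
basket 375 [0.57750564 0.15250837 0.12948588] [0.58467099 0.16217718 0.14053333]
wood 2163 [ 0.57451458 -0.10919341  0.06687807] [0.02720245 0.05141163 0.00136735]
((570.3968505859375, -114.46126556396484), (187.8848876953125, 61.950740814208984), 67.9472427368164)
tray 1038 0.01553436813885879 ((573.030029296875, -111.9322738647461), (231.9456024169922, 76.46446990966797), 68.58792877197266)
mug [0.713 0.053 0.012] [0.793 0.168 0.095] [0.754 0.1   0.062]
tape [0.356 0.282 0.012] [0.434 0.356 0.023] [0.401 0.32  0.02 ]
met [0.38  0.353 0.012] [0.558 0.461 0.108] [0.53  0.416 0.06 ]
big [ 0.073 -0.002  0.012] [0.451 0.159 0.171] [0.445 0.145 0.094]
small [0.569 0.268 0.012] [0.588 0.286 0.096] [0.584 0.277 0.061]
hole [163.40540541 198.45945946] [10  4 37] [ 0.56315121 -0.13415981]
hole [177.65217391 208.57971014] [14  6 69] [ 0.58130535 -0.09099863]
hole [192.96581197 219.47008547] [ 17   8 117] [ 0.59594322 -0.05226066]
side
band 8 [0.5687362  0.140
[... 421 characters left out ...]
25, -115.55593872070312), (229.43121337890625, 76.17510986328125), 68.79847717285156)
mug [0.71  0.05  0.012] [0.792 0.166 0.093] [0.74  0.087 0.062]
tape [0.356 0.28  0.012] [0.431 0.354 0.022] [0.391 0.314 0.018]
met [0.469 0.374 0.012] [0.646 0.598 0.108] [0.508 0.404 0.049]
big [0.417 0.127 0.012] [0.448 0.156 0.17 ] [0.426 0.133 0.107]
small [0.568 0.266 0.012] [0.586 0.283 0.094] [0.573 0.271 0.058]
hole [420.2371134  302.19587629] [ 19  13 194] [ 0.59308844 -0.05373305]
hole [434.3525641  322.28205128] [ 17  12 156] [ 0.57636736 -0.09410354]
hole [449.63432836 344.25373134] [ 16  10 134] [ 0.56011449 -0.13549041]
hole [466.90654206 368.14953271] [ 13  11 107] [ 0.54343532 -0.1764572 ]
```

```bash
cat >> h.py <<'E'
a=np.arctan2(.926,.378)          # rack y direction
YD=np.array([np.cos(a),np.sin(a),0]); XD=np.array([YD[1],-YD[0],0])
n=np.array([0,1,0])+YD; n/=np.linalg.norm(n); Q=[0,n[0],n[1],0]   # tool y = YD, z down
E
python3 - <<'E'
from h import *
print(Q)
for k,p in(('wm',[.573,.149,.29]),('wr',[.575,-.10,.25])):
    r.move_ptp(p,Q); T=toolT(); f=optics.grab_frame('wrist'); pickle.dump((f,T),open(k+'.pkl','wb')); save(k,f['pixels']); print(T.round(4).tolist(),f['T_tool_cam'].round(3).tolist(), r.state()['t'],r.state()['ft_force'])
cv2.imwrite('pics/w2.png',cv2.resize(np.hstack([cv2.imread('pics/wm.png'),cv2.imread('pics/wr.png')]),(800,300)))
E
```

```text
[0, np.float64(0.1925702923738457), np.float64(0.981283181602055), 0]
[[-0.9262, 0.377, -0.0002, 0.5726], [0.377, 0.9262, 0.0002, 0.1498], [0.0002, 0.0001, -1.0, 0.29], [0.0, 0.0, 0.0, 1.0]] [[-0.0, -0.95, -0.312, 0.081], [1.0, -0.0, 0.0, -0.001], [-0.0, -0.312, 0.95, -0.157], [0.0, 0.0, 0.0, 1.0]] 1.875 [-0.54220527 -0.0043145  -0.16427431]
[[-0.9261, 0.3772, 0.0005, 0.5752], [0.3772, 0.9261, 0.0002, -0.0989], [-0.0004, 0.0004, -1.0, 0.2503], [0.0, 0.0, 0.0, 1.0]] [[-0.0, -0.95, -0.312, 0.081], [1.0, -0.0, 0.0, -0.001], [-0.0, -0.312, 0.95, -0.157], [0.0, 0.0, 0.0, 1.0]] 2.9167 [-0.58319778  0.65905442 -0.35833   ]
```

View pics/w2.png

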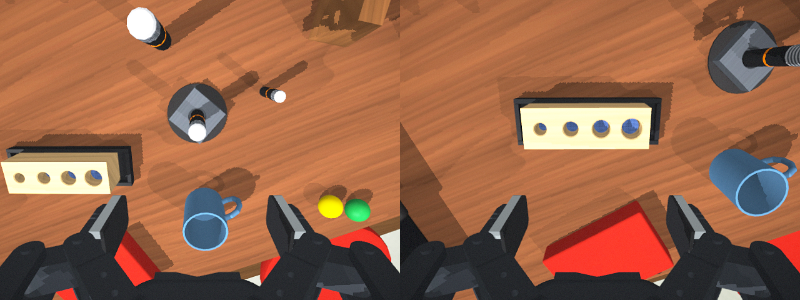

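The wrist view over the stand shows the microphone basket at full-resolution (315,211). Over the rack it shows the holes at about (224,205), (273,206), (322,206) and (369,205), small to large, with the mug clear of them.

```bash
cat > m.py <<'E'
from h import *
f,T=pickle.load(open('wm.pkl','rb'));P,p,M=world(f,T)
hsv=cv2.cvtColor(f['pixels'],cv2.COLOR_RGB2HSV)
m=np.zeros((480,640),bool);m[185:240,295:340]=1
m&=P[...,2]>.128; q=P[m]
if len(q): print('mic top',m.sum(),q.mean(0).round(4),cv2.minEnclosingCircle((q[:,:2]*1000).astype(np.float32)),q[:,2].max())
m=np.zeros((480,640),bool);m[150:230,250:370]=1;m&=(P[...,2]>.025)&(P[...,2]<.036)
q=P[m];print('stand top',m.sum(),cv2.minAreaRect((q[:,:2]*1000).astype(np.float32)))
f,T=pickle.load(open('wr.pkl','rb'));P,p,M=world(f,T);o=M[:3,3]
hsv=cv2.cvtColor(f['pixels'],cv2.COLOR_RGB2HSV).astype(int)
roi=np.zeros((480,640),bool);roi[145:250,170:430]=1
w=roi&(hsv[...,2]>150)&(abs(P[...,2]-.066)<.006)
q=P[w];print('wood',w.sum(),q[:,2].mean(),cv2.minAreaRect((q[:,:2]*1000).astype(np.float32)))
t=roi&(hsv[...,2]<70)&(P[...,2]>.015)&(P[...,2]<.026);q=P[t];print('tray',t.sum(),q[:,2].mean(),cv2.minAreaRect((q[:,:2]*1000).astype(np.float32)))
hull=np.zeros((480,640),np.uint8);cv2.fillConvexPoly(hull,cv2.convexHull(np.argwhere(w)[:,::-1].astype(np.int32).reshape(-1,1,2)),1)
dark=cv2.morphologyEx(((hull>0)&~w).astype(np.uint8),cv2.MORPH_OPEN,np.ones((3,3),np.uint8))
cs,_=cv2.findContours(dark,cv2.RETR_EXTERNAL,cv2.CHAIN_APPROX_NONE)
for c in cs:
    if cv2.contourArea(c)<60: continue
    uv=c.reshape(-1,2);d=np.c_[p[uv[:,1],uv[:,0]],np.ones(len(uv))]@M[:3,:3].T
    g=(o+d*((.066-o[2])/d[:,2])[:,None])[:,:2]*1000
    print('hole',cv2.minEnclosingCircle(g.astype(np.float32)),uv.mean(0))
E
python3 m.py
```

```text
mic top 713 [0.5668 0.1513 0.1437] ((539.3431396484375, 164.33267211914062), 44.80619812011719) 0.4469614628289874
stand top 2825 ((568.4169311523438, 150.3658905029297), (70.20831298828125, 70.28985595703125), 28.260007858276367)
wood 11350 0.06647167605819579 ((568.42431640625, -114.74433135986328), (185.16815185546875, 60.522178649902344), 67.9891128540039)
tray 2273 0.02039126315884149 ((568.8193969726562, -113.41862487792969), (233.24655151367188, 74.98939514160156), 68.01171112060547)
hole ((543.8753051757812, -174.91270446777344), 8.541415214538574) [225.01923077 205.30769231]
hole ((559.6156616210938, -134.16830444335938), 10.778039932250977) [273.1969697  204.78787879]
hole ((576.0015258789062, -93.85316467285156), 12.870026588439941) [321.92307692 204.37179487]
hole ((592.3010864257812, -53.43999481201172), 14.9169282913208) [370.30769231 204.43956044]
```

```bash
sed -i 's/^a=.*/a=np.deg2rad(68.0)/' h.py
python3 - <<'E'
from h import *
r.move_ptp([.569,.1507,.20],Q); r.servo_line([.569,.1507,.087],.08,stop_force=10)
eoat.move_gripper(0.0); s=r.state();print(s['grip_width'],s['tcp_pos'],s['ft_force'],s['ft_torque'])
r.servo_line([.569,.1507,.182],.08); r.hold(.3)
s=r.state();print(s['grip_width'],s['tcp_pos'],s['ft_force'],s['ft_torque'],s['t'])
T=toolT();f=optics.grab_frame('wrist');pickle.dump((f,T),open('wg.pkl','wb'));save('wg',f['pixels'])
f2=optics.grab_frame('side');pickle.dump(f2,open('sg.pkl','wb'))
f3=optics.grab_frame('scene');pickle.dump(f3,open('cg.pkl','wb'))
I=[f['pixels'],f2['pixels'][60:380,200:440],f3['pixels'][30:350,200:440]]
cv2.imwrite('pics/g.png',np.hstack([cv2.resize(i,(w,320)) for i,w in zip(I,(320,240,240))])[:,:,::-1])
E
```

```text
0.02248239570419314 [0.56914071 0.15076109 0.08719599] [-0.44133963  0.53584927  2.9034355 ] [0.10643618 0.04701106 0.01771179]
0.022510403293924675 [0.56893366 0.15071315 0.1818449 ] [ 0.2919516  -0.31565007 -2.18469841] [ 0.03591183  0.00998659 -0.00334924] 7.725
```

View pics/g.png

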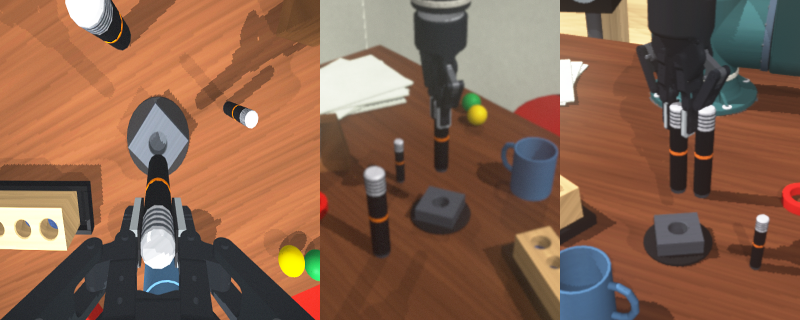

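The three views show the microphone upright in the jaws and clear of the stand. Next I'll fit its axis.

```bash
cat > ax.py <<'E'
from h import *
from scipy.optimize import least_squares
def fit(q,c0,zm):
    fn=lambda v:np.hypot(q[:,0]-v[0]-v[2]*(q[:,2]-zm),q[:,1]-v[1]-v[3]*(q[:,2]-zm))-.012
    return least_squares(fn,[*c0,0,0],loss='soft_l1',f_scale=.001)
def axis(fr,tcp):
    zt=tcp[2]-.079
    for nme,(P,_,_) in fr.items():
        m=(np.hypot(P[...,0]-tcp[0],P[...,1]-tcp[1])<.022)&(P[...,2]>zt+.010)&(P[...,2]<zt+.058)
        q=P[m]; 
        if len(q)<30: print(nme,len(q)); continue
        s=fit(q,tcp[:2],zt+.03);v=s.x;d=v[:2]-tcp[:2];tail=v[:2]-v[2:]*.03-tcp[:2]
        print(nme,len(q),'off x,y(rack axes) mm',(d@XD[:2]*1e3).round(2),(d@YD[:2]*1e3).round(2),'tail',(tail@XD[:2]*1e3).round(2),(tail@YD[:2]*1e3).round(2),'tilt',v[2:].round(3),'rms',np.sqrt((s.fun**2).mean()).round(4))
        z0=P[(np.hypot(P[...,0]-tcp[0],P[...,1]-tcp[1])<.022)&(P[...,2]>zt-.02)][:,2]; print('  lowest z',np.sort(z0)[:3].round(4))
E
python3 - <<'E'
from ax import *
f,T=pickle.load(open('wg.pkl','rb'))
axis({'wrist':world(f,T),'side':world(pickle.load(open('sg.pkl','rb'))),'scene':world(pickle.load(open('cg.pkl','rb')))},T[:3,3])
E
```

```text
wrist 1154 off x,y(rack axes) mm 1.13 -0.73 tail 1.09 -0.64 tilt [ 0.    -0.003] rms 0.0002
  lowest z [0.1071 0.1078 0.1082]
side 349 off x,y(rack axes) mm 2.49 0.87 tail 2.22 0.8 tilt [ 0.009 -0.001] rms 0.001
  lowest z [0.1011 0.1014 0.1016]
scene 507 off x,y(rack axes) mm 2.09 -0.69 tail 2.12 -0.5 tilt [-0.003 -0.006] rms 0.0007
  lowest z [0.1034 0.1043 0.1045]
```

Run:
```python
from h import *
c=np.array([.5749,-.0932])
r.servo_line([.569,.1507,.195],.1)
r.move_ptp([*c,.195],Q); r.servo_line([*c,.155],.1); r.hold(.3)
s=r.state();print(s['tcp_pos'],s['ft_force'],s['t'])
offs=[(0,0)]+[(1.5*np.cos(k*np.pi/3),1.5*np.sin(k*np.pi/3)) for k in range(6)]
for dx,dy in offs:
    p=c+(dx*XD[:2]+dy*YD[:2])/1e3
    r.servo_line([*p,.151],.05)
    hit=r.servo_line([*p,.129],.025,stop_force=5)
    s=r.state();print(dx,dy,hit,s['tcp_pos'].round(4),s['ft_force'].round(1),s['ft_torque'].round(2),s['t'])
    if s['tcp_pos'][2]<.139: break
T=toolT();f=optics.grab_frame('wrist');pickle.dump((f,T),open('wi.pkl','wb'))
f2=optics.grab_frame('side');f3=optics.grab_frame('scene')
I=[f['pixels'],f2['pixels'][150:430,320:530],f3['pixels'][50:330,100:310]]
cv2.imwrite('pics/i.png',np.hstack([cv2.resize(i,(w,320)) for i,w in zip(I,(320,240,240))])[:,:,::-1])
```

```text
[ 0.57512993 -0.09325071  0.15544467] [ 0.19671488 -0.226084   -0.55487184] 9.975
0 0 False [ 0.5749 -0.0932  0.129 ] [ 1.2 -0.5 -1.9] [-0.03 -0.35 -0.01] 11.2583
```

View pics/i.png

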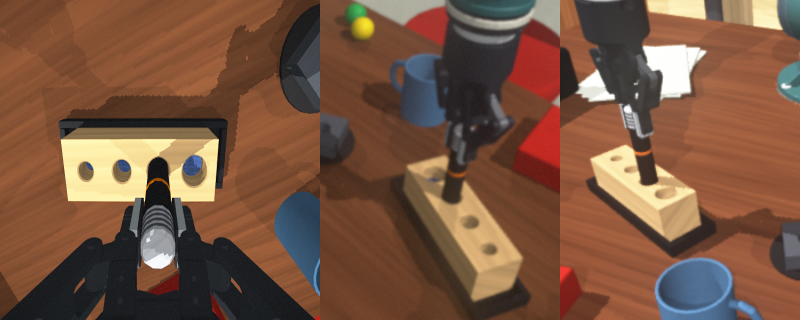

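It entered the third hole at the first try, with two holes on its small side and the largest still free. Now I'll press it home.

Run:
```python
from h import *
p=[.5749,-.0932]
for z,F in((.112,16),(.101,18)):
    hit=r.servo_line([*p,z],.01,stop_force=F);s=r.state();print(hit,s['tcp_pos'].round(4),s['ft_force'].round(1),s['ft_torque'].round(2),s['grip_width'],s['t'])
    if hit: break
T=toolT();f=optics.grab_frame('wrist');pickle.dump((f,T),open('wp.pkl','wb'))
P,_,_=world(f,T);tcp=T[:3,3]
m=np.hypot(P[...,0]-tcp[0],P[...,1]-tcp[1])<.02;print('top z',np.percentile(P[m][:,2],[90,98,99.5]))
```

```text
False [ 0.5752 -0.0933  0.1125] [-0.6  0.5  6.2] [ 0.07 -0.16  0.02] 0.022845691955370853 13.2583
True [ 0.5756 -0.0934  0.105 ] [-1.5  0.7  9. ] [0.19 0.47 0.04] 0.022597960206865587 14.0583
top z [0.20017321 0.20392974 0.20598304]
```

Run:
```python
from h import *
r.hold(.3);s=r.state();print(s['tcp_pos'].round(4),s['ft_force'].round(1))
p=s['tcp_pos'][:2]
hit=r.servo_line([.5752,-.0933,.100],.008,stop_force=20);s=r.state();print(hit,s['tcp_pos'].round(4),s['ft_force'].round(1),s['t'])
r.hold(.3);s=r.state();print(s['tcp_pos'].round(4),s['ft_force'].round(1),s['t'])
f=optics.grab_frame('side');f3=optics.grab_frame('scene')
for f in(f,f3):
    P,_,_=world(f);hsv=cv2.cvtColor(f['pixels'],cv2.COLOR_RGB2HSV)
    m=(np.hypot(P[...,0]-.576,P[...,1]+.094)<.02)&(hsv[...,0]<14)&(hsv[...,1]>190)&(hsv[...,2]>120)&(P[...,2]>.07);q=P[m];print('band',m.sum(),q.mean(0) if len(q) else '')
```

```text
[ 0.5756 -0.0934  0.1051] [-1.3  0.2  9.3]
True [ 0.5759 -0.0935  0.1051] [-3.7  0.1 10.4] 14.7333
[ 0.5759 -0.0935  0.1051] [-2.6  1.1  9.9] 15.0333
band 24 [ 0.57047113 -0.10141359  0.09101642]
band 26 [ 0.5856771  -0.08780875  0.09265677]
```

It's firm at z 0.105 twice, and the band is at about 0.0915 (0.091 expected), so it is home. Releasing.

Run:
```python
from h import *
eoat.move_gripper(.06); s=r.state();print(s['tcp_pos'].round(4),s['ft_force'].round(1))
q=s['tcp_pos'];r.servo_line([q[0],q[1],.25],.08); r.hold(.5)
s=r.state();print(s['tcp_pos'].round(4),s['ft_force'].round(1),s['t'])
T=toolT();f=optics.grab_frame('wrist');P,_,_=world(f,T)
d=np.hypot(P[...,0]-.576,P[...,1]+.094)
m=(d<.02)&(P[...,2]>.145)&(P[...,2]<.175);q=P[m];print('top',m.sum(),q.mean(0),np.percentile(q[:,2],[50,95]))
from ax import fit
W={'wrist':P}
F={n:optics.grab_frame(n) for n in('side','scene')}
for n in F: W[n]=world(F[n])[0]
for n,P in W.items():
    m=(np.hypot(P[...,0]-.576,P[...,1]+.094)<.02)&(P[...,2]>.074)&(P[...,2]<.15)
    v=fit(P[m],[.576,-.094],.091).x;dd=v[:2]-[.5688,-.114];print(n,m.sum(),v.round(4),'rack x,y',dd@XD[:2],dd@YD[:2],'top z',P[(np.hypot(P[...,0]-.576,P[...,1]+.094)<.016)][:,2].max())
    if n!='wrist':
        hsv=cv2.cvtColor(F[n]['pixels'],cv2.COLOR_RGB2HSV);b=m&(hsv[...,0]<14)&(hsv[...,1]>190)&(hsv[...,2]>120);print(' band z',P[b][:,2].mean())
I=[f['pixels'],F['side']['pixels'][150:430,320:530],F['scene']['pixels'][50:330,100:310]]
cv2.imwrite('pics/z.png',np.hstack([cv2.resize(i,(w,320)) for i,w in zip(I,(320,240,240))])[:,:,::-1])
```

```text
[ 0.5761 -0.0935  0.1045] [ 0.1  0.2 -0.1]
[ 0.5761 -0.0935  0.25  ] [-0.5 -0.2  0.1] 18.05
top 1034 [ 0.574764   -0.09364402  0.15535331] [0.15614732 0.15742986]
wrist 647 [ 5.767e-01 -9.430e-02 -1.600e-03 -5.000e-04] rack x,y -1.9865312434108865e-05 0.021192869734666494 top z 0.3501612700556257
side 647 [ 5.793e-01 -9.300e-02 -4.000e-04 -3.500e-03] rack x,y 0.0018293540201457603 0.023396670809638153 top z 0.5057059365046268
 band z 0.0908595621542631
scene 669 [ 0.5778 -0.0945  0.0033  0.0075] rack x,y 0.0010302912922590703 0.021439401816350352 top z 0.36840412788221655
 band z 0.09303644949267416
```

View pics/z.png

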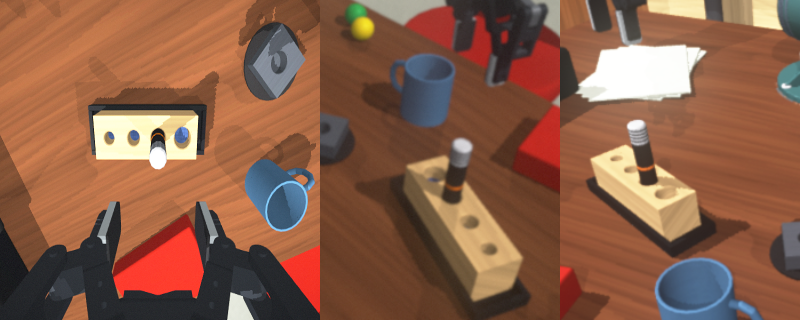

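The microphone stands released and upright in the third hole. Its top is at 0.156 (expected 0.156), and the robot is clear of it.

```bash
python3 -c "
from station import r
r.sign_off()"
```

```text
the job is handed in; nothing more can be done
```

I moved the microphone from the desk stand into the rack's 24 mm hole, pressed it home, released it and handed the job in at about 18 s of robot time. I had found the hole in the wrist camera, and the tail went in on the first try, so no feeling around was needed.

**Pressing:** it came to a firm stop at TCP height 0.105 m, which is the height computed for fully home. A second push did not move it further. I stopped each press at a force change of at most 20 N, well under the 45 N limit.

**Last checks:**

| Check | Measured | Wanted |
|---|---|---|
| Top of microphone | 0.156 m | 0.156 m |
| Band height (its centre) | 0.091 m (side), 0.093 m (scene) | 0.091 m, at most 0.094 m |
| Offset from the row line | 0 to 2 mm | within 5 mm |
| Position along the rack | 21 to 23 mm | 4 to 40 mm |
| Tilt | under 0.01 rad | under 0.1 rad |

After release the force on the tool was about zero.

The cameras disagreed by about 2 mm, within their calibration. The mug still looked in place in the final pictures. I did not measure the mug, tape or metronome again at the end, but the arm's route kept clear of them. No check failed.

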